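Cock the spring impact tester and load the specimen

TASK

Make the spring impact tester ready for a blow: draw its striker arm back by the upright post until it has passed the catch, ease it forward until it hangs on the catch, and let go of it, without forcing the arm against the sprung end buffer and without ever letting it fly. Then lay the large specimen flat in the round nest that the arm has uncovered, without setting off the hair trigger, and leave the small specimen and the tin where they stand.

Things in the scene. Friction and masses are not known exactly. Their poses are not given: they have to be found in the camera images.
- tester: spring impact tester fixed to the desk: grey bed plate 12 mm thick, reaching from x = -185 to +30 mm and y = -155 to +113 mm in its own axes (x away from the robot, y left; yaw varies by 0.22 rad). Origin: on the striker arm's vertical pivot axis, at table height. A hub 40 mm wide, 57 mm high stands on the pivot.
- striker_arm (a joint): angle of the level striker arm about its vertical pivot: 0 at rest over the nest, growing as it is drawn to the right (positive about z). At 0 the arm points from the pivot along the tester's -x turned by 0.65 rad towards +y. Spring torque 0.30 x (angle + 1.6) N m: 4 N at the post at rest, 7 N cocked. If not hooked it flies back to rest when let go.
- draw_post (a point): middle of the upright round steel post near the end of the striker arm, by which it is drawn: 12 mm thick, 44 mm tall (46 to 90 mm above the table), 120 mm from the pivot axis; this point is 68 mm above the table. Apart from the hub nothing on the tester is higher than 47 mm (arm, catch and buffer).
- tip_pin (a point): pin at the tip of the arm, 138 mm from the pivot. It pushes aside the catch, a light sprung pawl with a ramp (under 2 N), which then drops in behind it; eased forward, the pin hangs on the pawl's tooth. The catch's place differs each time and is not measured: hooked, the arm stands somewhere between 1.03 and 1.40 rad. The pawl's tail, up to 170 mm from the pivot and under 30 mm high, is the hair trigger.
- sector (a point): middle of the sector on the right half of the bed, where the steel carriage with catch and end buffer is clamped. The sprung rubber buffer meets the arm 0.03 rad (4 mm at the post) past its hooked angle; by then the pawl has dropped in. It is felt as a rise of 2.8 N per mm at the post. More than 16 N on the buffer (13 N at the post, beyond the spring's pull) strains it.
- nest (a point): centre of the nest's floor, 28 mm above the table, 120 mm from the pivot: round cup 44.5 mm wide inside, rim 4.5 mm high and open towards the pivot and away from it. An anvil block 44 mm above the table stands 29 mm from the centre on the side away from the drawn arm, so let the fingers stand on the line from the pivot through the nest. The arm at rest covers the nest.
- large_specimen_centre (a point): centre of the large specimen: dark resin disc 40 mm wide, 18 mm high, lying on the desk left of the tester, wider than the other disc; the point is 9 mm above its underside; z is its axis. About 40 g.
- small_specimen: the small resin disc, 25 mm wide, 14 mm high, not needed; origin at the centre of its underside.
- tin: round aluminium tin with a knob on its lid, 59 mm wide, 36 mm high, not needed; origin at the centre of its underside.
Mind the look-alikes: they are no part of the job. Leave any orange or red look-alike of the part that bears large_specimen_centre alone.

How it is judged:
By the outcome, as a careful person would: the job done as asked, in the order asked, and still so for the second after the job is handed in, with the robot touching nothing.
It also fails if it takes over 72 s, if anything falls off the work surface, if the arm or the gripper's body presses on something with over 40 N, if the wrist force passes 120 N, or if a joint passes its speed limit or range.

ROBOT

A 7-joint arm with a two-finger parallel gripper is mounted at the origin on a cart in front of the work surface, level with it; the furniture and walls round the work are solid. World frame = base frame: x ahead of the robot, y to its left, z up, the work surface at z = 0. Lengths are in m, angles in rad, forces in N, time in s.
With the tool pointing down it reaches from about 0.425 to 0.875 m from the base axis. Payload 8.4 kg.
Tool frame: the origin (TCP) lies at the centre of the arm's flange, where the gripper is bolted on; the fingertips stand 173 mm ahead of it and the grasp point (between the pads) lies 155 mm ahead of it; z points along the fingers, y is the line along which they close (so a half turn about z gives the same grasp; the last joint's range is limited). The gripper opens to 85 mm and grips with 20 to 120 N. Pads are 22 mm wide; open, the fingers measure 114 mm over their backs; the gripper's body (76 mm by 85 mm) begins 54 mm behind the grasp point. The pads swing forward as they close: fully open they stand 13 mm farther back than shut.
Start: joints at [-1.235, 0.333, 0.04, 1.465, -0.013, 1.343, -0.059], TCP at [0.274, 0.589, 0.405] pointing down, gripper open.
Joint ranges: [-2.58, 2.58], [-0.38, 2.09], [-1.3, 1.39], [0.25, 2.4], [-1.5, 4.64], [0.08, 2.09], [-2.65, 2.65]. Speed limits (rad/s): [2.22, 2.22, 2.79, 2.79, 3.14, 3.14, 3.14].

INTERFACE

Orientations are given as a unit quaternion [w, x, y, z].
In Python, from workcell import ctrl, viewer, workorder gives the robot as it stands.
- The arm moves only by the tool drive_tool, never from a script. Its argument "rows" is text: rows parted by semicolons, each of 5 numbers parted by spaces: the finger opening in mm, from 0 to 85.4, then the shift along the world's x, y, z in units of 30 mm (1.0 is 30 mm), then the turn about the world's z in units of 5 degrees (1.0 is 5 degrees). A call has 1 to 10 rows; each row shifts and turns the commanded pose from where the row before left it; what a row does not reach is not made up. A row lasts 1/10 s, in which the tool goes at most 50 mm and 8.59 degrees, less where a joint would pass 70% of its speed; a pose out of reach is approached as far as the arm can. A call is refused whole if a number of a shift passes 1 or a number of a turn 1, either way. A call with a gripper value outside its range is refused whole. The fingers move at their own pace and stop on an object; the grip force is fixed at half the most. Time passes only in rows, so rows that do not move let the fingers close. It gives the time, the measured TCP pose, the force, the opening and the grip force at its end, in the units of the state.
- ctrl.read_state(): the state, without advancing time (a new reading comes with each control period).
- viewer.read_camera(name): name is "scene" or "top" or "wrist"; returns the picture (384x512x3 uint8, red, green, blue); there is no depth.
- viewer.camera_model(name): a dict with "fx", "fy", "cx", "cy" (pixels), "extrinsics" (4x4, takes a point from world to camera coordinates). Camera axes: x right, y up, looking along -z (the intrinsics and any distortion apply to the point x, -y, -z); pixel columns grow to the right and rows downward; lengths in m; the calibration is good to about 2 mm. A picture is of the moment at which its call begins: read the wrist's pose just before it. camera_model takes no time and is no camera call; for the wrist camera it gives the pose at the moment of the call.
- workorder.close_job(): hands the job in; it is judged then, once.
The state is a dict: "clock": time; "joints": joint angles; "qd": joint speeds; "joint_torque": joint torques, N m; "ee_pos": TCP position; "orientation": TCP orientation; "ft_force": force on the tool from outside, world axes, zero at the start; "wrist_torque": the same for the moment, N m; "grip_width": finger opening in m; "gripper_force": force on a finger pad.
Only numpy, scipy, OpenCV 4.12 (cv2) and the standard library are available. Lean on these libraries where they do the work, as an engineer would, in place of code of your own. Each camera call takes 0.05 s, during which the arm holds its last target. There are 200 camera calls.

## Working session

There is one attempt and no reset: what is moved stays moved. The work goes in short steps, Python scripts to look and compute and a tool call to move; the robot and the scene stay as the last step left them, time stands still between calls to the robot, and variables do not carry over. Pictures are saved under pics/ and viewed, at most 10 in all, crops included, and the job is handed in when it is done.

Besides the shell and the picture viewer there is one more tool, called as name(argument=value, ...) on one line, values as JSON. drive_tool: Moves the arm, as the interface text tells. Its arguments: {"type":"object","properties":{"rows":{"type":"string"}},"required":["rows"]}

```bash
mkdir -p pics; cat > h.py <<'E'
import numpy as np, cv2
from workcell import ctrl, viewer, workorder
def snap(n,f):
    m=viewer.camera_model(n); im=viewer.read_camera(n); cv2.imwrite('pics/'+f,cv2.cvtColor(im,cv2.COLOR_RGB2BGR)); return im,m
def ray(m,u,v):
    E=np.array(m['extrinsics']); R=E[:3,:3]; o=-R.T@E[:3,3]
    d=R.T@np.array([(u-m['cx'])/m['fx'],-(v-m['cy'])/m['fy'],-1]); return o,d
def onz(m,u,v,z):
    o,d=ray(m,u,v); return o+d*(z-o[2])/d[2]
def proj(m,p):
    E=np.array(m['extrinsics']); c=E[:3,:3]@p+E[:3,3]; return m['cx']+m['fx']*c[0]/-c[2], m['cy']-m['fy']*c[1]/-c[2]
E
python3 - <<'E'
from h import *
for n in('top','scene'):
    im,m=snap(n,n+'0.png'); print(n,{k:np.round(v,3).tolist() for k,v in m.items()})
s=ctrl.read_state(); print(s)
E
```

```text
top {'fx': 496.857, 'fy': 496.857, 'cx': 263.835, 'cy': 192.015, 'extrinsics': [[0.002, -1.0, 0.024, 0.039], [0.99, 0.005, 0.141, -0.532], [-0.141, 0.023, 0.99, -1.274], [0.0, 0.0, 0.0, 1.0]]}
scene {'fx': 371.899, 'fy': 371.899, 'cx': 256.375, 'cy': 194.246, 'extrinsics': [[-0.793, -0.609, 0.017, 0.447], [0.304, -0.372, 0.877, -0.211], [-0.527, 0.701, 0.48, -0.637], [0.0, 0.0, 0.0, 1.0]]}
{'clock': 0.1, 'joints': array([-1.23517421,  0.33383383,  0.03986433,  1.46616793, -0.01339039,
        1.34328393, -0.05848759]), 'qd': array([-0.0011651 , -0.00081728,  0.00025939, -0.00216509,  0.00069402,
       -0.00198704, -0.00064282]), 'joint_torque': array([ 4.66306054e-03, -6.60014105e+01,  1.37116056e+00, -4.06467211e+01,
        1.73005258e-02,  8.89275922e-03, -4.23635868e-06]), 'ee_pos': array([0.27375149, 0.58937353, 0.40392134]), 'orientation': array([-1.03950147e-04,  2.15698555e-01,  9.76459740e-01, -7.06039366e-04]), 'ft_force': array([-0.1436071 , -0.29935703,  0.98092205]), 'wrist_torque': array([-0.00140258, -0.02344236,  0.03957794]), 'gripper_force': 0.0, 'grip_width': 0.08495108346499199}
```

View pics/top0.png

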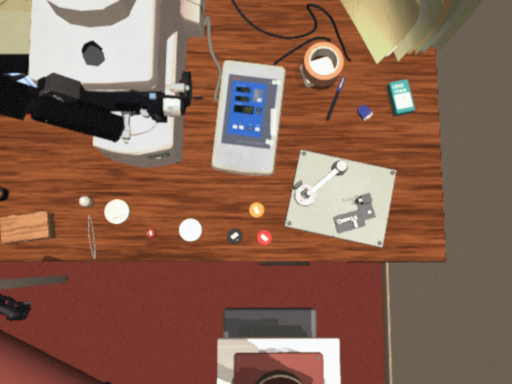

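View pics/scene0.png

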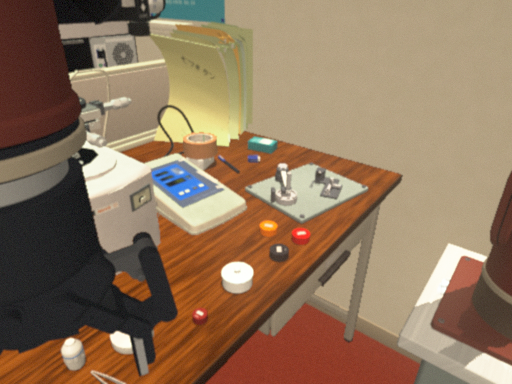

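Top view: the tester plate spans (287–395, 151–245), with the hub at (341,167) and the arm end with its post near (300,190). Dark disc at (235,236), orange at (257,210), red at (264,238), small red at (151,233). The white tins are at (190,230) and (117,211). The dark disc fits "dark resin, 40 mm". I'll confirm it with a crop and measure.

```bash
python3 - <<'E'
from h import *
im=cv2.imread('pics/top0.png'); m=viewer.camera_model('top')
c=np.hstack([cv2.resize(im[145:251,283:403],None,fx=4,fy=4,interpolation=cv2.INTER_CUBIC)])
d=cv2.resize(im[198:251,140:280],None,fx=4,fy=4,interpolation=cv2.INTER_CUBIC)
H=np.zeros((c.shape[0]+0,480+0,3),np.uint8); H[:,:480]=c
cv2.imwrite('pics/crop0.png',np.vstack([np.pad(c,((0,0),(0,80),(0,0))),d[:176]])[:600])
hsv=cv2.cvtColor(im,cv2.COLOR_BGR2HSV)
for name,(u,v),z in [('dark',(235,236),.018),('orange',(257,210),.018),('red',(264,238),.018),('smallred',(151,233),.014),('tin',(190,230),.036),('w2',(117,211),.036),('hub',(341,167),.057),('armend',(304,197),.045)]:
    print(name,onz(m,u,v,z).round(3))
# dark blob
g=im.max(2); mask=np.zeros_like(g); mask[222:250,222:248]=(g[222:250,222:248]<60)*255
n,l,st,ce=cv2.connectedComponentsWithStats(mask); print(st,ce.round(1))
pl=[(300,151),(396,171),(382,246),(286,230)]
print([onz(m,u,v,.012).round(3) for u,v in pl])
E
```

```text
dark [0.417 0.117 0.018]
orange [0.486 0.059 0.018]
red [0.412 0.04  0.018]
smallred [0.424 0.338 0.014]
tin [0.431 0.233 0.036]
w2 [0.48  0.424 0.036]
hub [ 0.597 -0.161  0.057]
armend [ 0.518 -0.064  0.045]
[[     0      0    512    384 196608]] [[255.5 191.5]]
[array([ 0.649, -0.058,  0.012]), array([ 0.595, -0.32 ,  0.012]), array([ 0.392, -0.275,  0.012]), array([ 0.434, -0.019,  0.012])]
```

View pics/crop0.png

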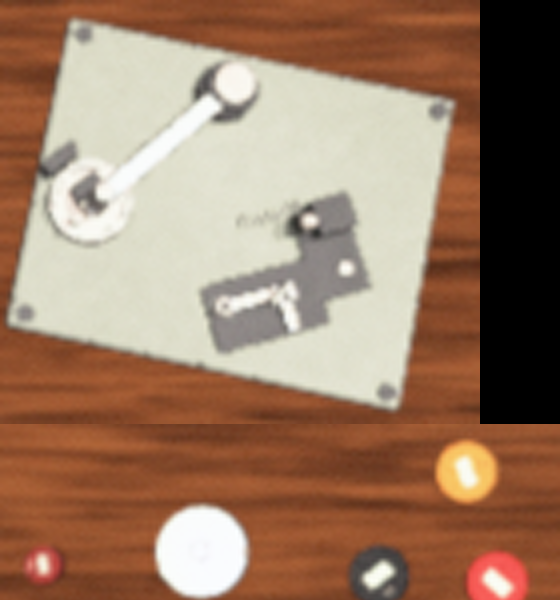

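Plan: the pivot is near (0.598,−0.163) with yaw about −0.19, which agrees with both the hub ray and the plate corners. The dark disc at (0.417,0.117) is the large specimen: the crop shows it dark, about 40 mm wide, with the orange and red ones beside it. I'll move above the post.

drive_tool(rows="85 0.3 -0.7 0 -0.2;85 0.37 -1 0 -0.2;85 0.37 -1 0 -0.2;85 0.37 -1 0 -0.2;85 0.37 -1 0 -0.2;85 0.37 -1 0 -0.2;85 0.37 -1 0 -0.2;85 0.37 -1 0 -0.2;85 0.37 -1 0 -0.2;85 0.37 -1 0 -0.2")

```text
clock: 1.1
ee_pos: [0.3829, 0.2971, 0.4044]
orientation: [-0.0, 0.3, 0.954, -0.0]
ft_force: [0.3, 0.4, 0.7]
grip_width: 0.085
gripper_force: 0.0
```

drive_tool(rows="85 0.37 -1 0 -0.2;85 0.37 -1 0 -0.2;85 0.37 -1 0 -0.2;85 0.37 -1 0 -0.2;85 0.37 -1 0 -0.2;85 0.37 -1 0 -0.2;85 0.37 -1 0 -0.3;85 0.37 -1 0 -0.3;85 0.37 -1 0 -0.3;85 0.37 -0.6 0 -0.3")

```text
clock: 2.1
ee_pos: [0.4939, 0.008, 0.4047]
orientation: [-0.0, 0.4, 0.917, -0.0]
ft_force: [0.1, -0.6, -0.5]
grip_width: 0.0848
gripper_force: 0.0
```

drive_tool(rows="70 0 -0.4 0 -0.2;70 0 -0.3 0 0;70 0 0 0 0;70 0 0 0 0")

```text
clock: 2.5
ee_pos: [0.4935, -0.0095, 0.4046]
orientation: [-0.0, 0.405, 0.914, 0.0]
ft_force: [0.9, 0.4, 0.2]
grip_width: 0.0702
gripper_force: 0.0
```

```bash
python3 - <<'E'
from h import *
s=ctrl.read_state(); print(s['clock'],s['ee_pos'],s['orientation'],s['ft_force'],s['joints'].round(2))
im,m=snap('wrist','w0.png'); np.save('w0m.npy',m,allow_pickle=True)
E0=np.array(m['extrinsics']); print((-E0[:3,:3].T@E0[:3,3]).round(3),E0.round(2).tolist(), m['fx'],m['cx'],m['cy'])
for p in [(.598,-.163,.057),(.518,-.073,.090)]: print(proj(m,np.array(p)))
E
```

```text
2.5 [ 0.49348242 -0.00954448  0.40463689] [-2.22910384e-04  4.05391654e-01  9.14143062e-01  1.41593083e-04] [0.94941738 0.3971085  0.19398713] [-0.65 -0.01  0.58  1.86  0.    1.29  0.67]
[0.449 0.039 0.372] [[0.74, 0.67, -0.0, -0.36], [-0.65, 0.72, -0.26, 0.36], [-0.18, 0.2, 0.96, -0.29], [0.0, 0.0, 0.0, 1.0]] 308.9309623857098 255.10115573912952 190.21756297485913
(np.float64(233.88912075510362), np.float64(322.5861795249179))
(np.float64(230.60490769269964), np.float64(241.60111991495066))
```

View pics/w0.png

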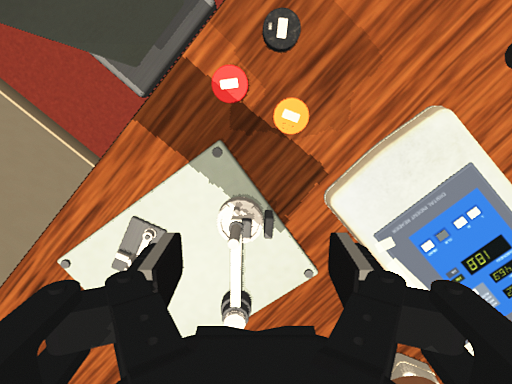

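Wrist view: hub top near (235,315), arm from there to the post at about (236,228), dark disc at (282,29), and the catch carriage at (140,243). I'll enlarge the post.

```bash
python3 - <<'E'
from h import *
im=cv2.imread('pics/w0.png'); m=np.load('w0m.npy',allow_pickle=True).item()
a=cv2.resize(im[185:335,200:300],None,fx=4,fy=4,interpolation=cv2.INTER_CUBIC); b=cv2.resize(im[205:280,100:170],None,fx=5,fy=5,interpolation=cv2.INTER_CUBIC)
b=np.pad(b,((0,600-b.shape[0]),(0,0),(0,0))); cv2.imwrite('pics/crop1.png',np.hstack([a,b]))
P=np.array([.598,-.163]); 
for z in(.046,.09): print(proj(m,np.array([.598-.12*.668,-.163+.12*.744,z])))
print('disc',onz(m,282,29,.009))
E
```

```text
(np.float64(233.0747761571222), np.float64(225.4425711724101))
(np.float64(230.00687682026543), np.float64(241.99696497323077))
disc [0.41701684 0.11736142 0.009     ]
```

View pics/crop1.png

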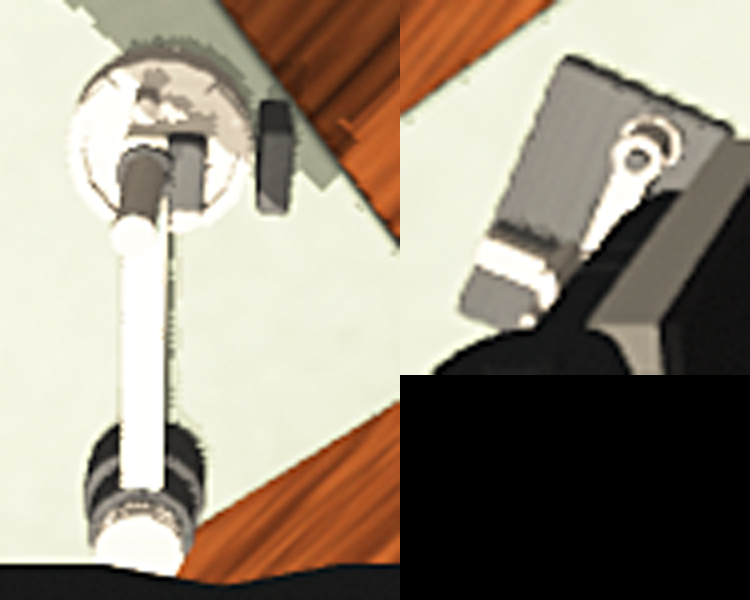

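```bash
python3 - <<'E'
from h import *
m=np.load('w0m.npy',allow_pickle=True).item()
p=onz(m,233,244,.09);q=onz(m,236.7,224,.046);h=onz(m,235,320.5,.057);n=onz(m,240,219,.028)
print(p,q,h,n,np.hypot(*(p-h)[:2]),np.hypot(*(q-h)[:2]),np.arctan2(*(p-h)[1::-1]),np.arctan2(*(q-h)[1::-1]))
E
```

```text
[ 0.52146028 -0.07335658  0.09      ] [ 0.51972557 -0.06966408  0.046     ] [ 0.59705942 -0.15990619  0.057     ] [ 0.52235297 -0.06831084  0.028     ] 0.11491764222475702 0.11884511295392124 2.2887633888100725 2.27931695476378
```

drive_tool(rows="50 0.29 -0.68 0 -0.1;50 0.29 -0.68 0 -0.1;50 0.29 -0.68 -0.3 0;50 0 0 -0.8 0;50 0 0 -0.9 0;50 0 0 -0.9 0;50 0 0 -0.7 0;50 0 0 0 0;50 0 0 0 0;50 0 0 0 0")

```text
clock: 3.55
ee_pos: [0.5204, -0.0714, 0.298]
orientation: [0.001, 0.414, 0.91, 0.001]
ft_force: [0.1, -0.2, 1.0]
grip_width: 0.0503
gripper_force: 0.0
```

```bash
python3 - <<'E'
from h import *
s=ctrl.read_state(); print(s['clock'],s['ee_pos'],s['orientation'],s['ft_force'])
im,m=snap('wrist','w1.png')
print(proj(m,np.array([.5195,-.0707,.09])),proj(m,np.array([.5195,-.0707,.046])))
cv2.imwrite('pics/w1c.png',cv2.resize(cv2.imread('pics/w1.png')[180:384,130:360],None,fx=2.5,fy=2.5))
E
```

```text
3.55 [ 0.52036063 -0.07141985  0.29804096] [7.68764163e-04 4.13726555e-01 9.10400734e-01 5.00120498e-04] [ 0.10112099 -0.15799832  1.00631962]
(np.float64(254.46362278611605), np.float64(217.34372365594498)) (np.float64(254.5131742771026), np.float64(196.5924748445662))
```

View pics/w1c.png

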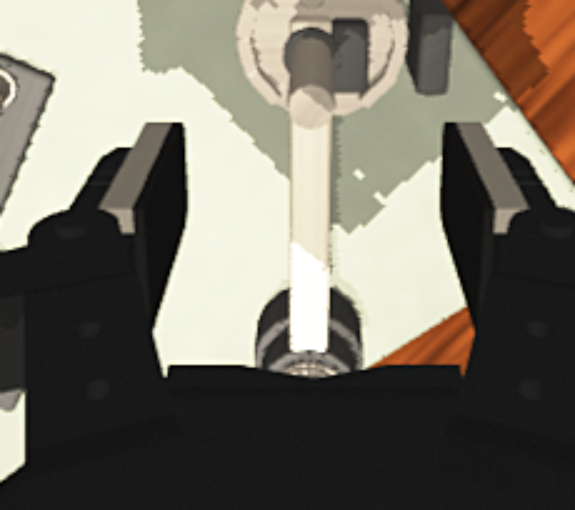

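The post top is at about (254.8,223) and the fingers straddle it. I'll descend and close into a loose cage.

drive_tool(rows="50 0.05 -0.05 -0.6 0;50 0 0 -0.8 0;50 0 0 -0.6 0;50 0 0 -0.33 0;40 0 0 0 0;30 0 0 0 0;20 0 0 0 0;16 0 0 0 0;16 0 0 0 0;16 0 0 0 0")

```text
clock: 4.6
ee_pos: [0.5214, -0.0732, 0.2271]
orientation: [0.0, 0.414, 0.91, 0.0]
ft_force: [-0.1, -0.2, 0.9]
grip_width: 0.0162
gripper_force: 0.0
```

```bash
python3 - <<'E'
from h import *
s=ctrl.read_state(); print(s['clock'],s['ee_pos'],s['orientation'],s['ft_force'],s['grip_width'],s['gripper_force'])
P=np.array([.5985,-.161]); d=s['ee_pos'][:2]-P; r=np.hypot(*d);a=np.arctan2(d[1],d[0]); print(r,a)
th=np.arange(0,1.0,.05); x=P+r*np.c_[np.cos(a+th),np.sin(a+th)]
print(((np.diff(x,axis=0))/.03).round(2).tolist())
m=viewer.camera_model('top')
for u,v in [(360.5,200),(353,218),(339.5,221)]: 
    q=onz(m,u,v,.04)[:2]-P; print(q, np.hypot(*q), np.arctan2(q[1],q[0])%6.283-2.29)
E
```

```text
4.6 [ 0.52138672 -0.07320449  0.22709697] [1.82609637e-04 4.13999149e-01 9.10277239e-01 1.36998744e-04] [-0.13425228 -0.18482944  0.8786253 ] 0.016235195634239467 0.0
0.11685251724777078 2.291508270730745
[[-0.14, -0.13], [-0.14, -0.14], [-0.13, -0.15], [-0.12, -0.15], [-0.11, -0.16], [-0.11, -0.16], [-0.1, -0.17], [-0.09, -0.17], [-0.08, -0.18], [-0.07, -0.18], [-0.06, -0.18], [-0.05, -0.19], [-0.04, -0.19], [-0.03, -0.19], [-0.02, -0.19], [-0.01, -0.19], [-0.0, -0.19], [0.0, -0.19], [0.01, -0.19]]
[-0.08673832 -0.05324681] 0.101777993298715 1.4019693658006216
[-0.13447153 -0.0322374 ] 0.13828174976395613 1.086700799908456
[-0.14250393  0.00349832] 0.14254686600156583 0.8270486513959159
```

drive_tool(rows="16 -0.07 -0.07 0 0.3;16 -0.14 -0.13 0 0.57;16 -0.14 -0.14 0 0.57;16 -0.13 -0.15 0 0.57;16 -0.12 -0.15 0 0.57;16 -0.11 -0.16 0 0.57;16 -0.11 -0.16 0 0.57;16 -0.1 -0.17 0 0.57;16 -0.05 -0.09 0 0.3;16 0 0 0 0")

```text
clock: 5.6
ee_pos: [0.4925, -0.1097, 0.227]
orientation: [0.001, 0.224, 0.975, 0.0]
ft_force: [3.6, 3.8, -1.7]
grip_width: 0.016
gripper_force: 2.3
```

```bash
cat > st.py <<'E'
from h import *
import sys
s=ctrl.read_state(); P=np.array([.5985,-.161]); d=s['ee_pos'][:2]-P; r=np.hypot(*d);a=np.arctan2(d[1],d[0])%6.2832
t=np.array([-np.sin(a),np.cos(a)]);f=s['ft_force'][:2]
q=s['orientation']; ya=np.arctan2(q[2]**2-q[1]**2,2*q[1]*q[2])
print('t',s['clock'],'pos',s['ee_pos'].round(4),'r',r.round(4),'th',round(a-2.2915,4),'Ft',round(f@t,2),'Fr',round(f@d/r,2),'yaw err',round((ya-(a-np.pi/2)+1.5)%np.pi-1.5,3),'grip',s['grip_width'],s['gripper_force'])
if len(sys.argv)>1:
    k,stp=int(sys.argv[1]),float(sys.argv[2]); th=a+stp*np.arange(k+1); x=P+.118*np.c_[np.cos(th),np.sin(th)]; x[0]=s['ee_pos'][:2]
    print((np.diff(x,axis=0)/.03).round(3).tolist())
E
python3 st.py 10 .05
python3 - <<'E'
from h import *
im,m=snap('wrist','w2.png')
E
```

```text
t 5.6 pos [ 0.4925 -0.1097  0.227 ] r 0.1178 th 0.399 Ft -5.02 Fr -1.62 yaw err -0.001 grip 0.01595557079340737 2.3045028001070023
[[-0.088, -0.176], [-0.072, -0.183], [-0.063, -0.186], [-0.054, -0.189], [-0.044, -0.192], [-0.034, -0.194], [-0.025, -0.195], [-0.015, -0.196], [-0.005, -0.197], [0.005, -0.197]]
```

View pics/w2.png

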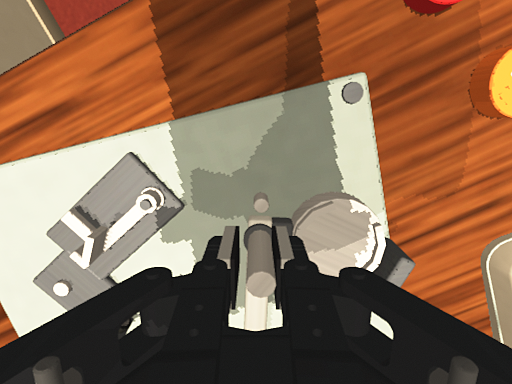

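The arm follows at 5.0 N, as the spring should give. The tip pin is at (261,203), the nest is uncovering at (338,235), and the pawl runs from its pivot at (150,200) to (85,245).

```bash
python3 - <<'E'
from h import *
m=viewer.camera_model('wrist'); P=np.array([.5985,-.161])
for u,v in [(261,203),(150,200),(85,262),(100,240),(80,225),(130,325)]:
    for z in (.035,.045):
        q=onz(m,u,v,z)[:2]-P; print(u,v,z,np.hypot(*q).round(4), (np.arctan2(q[1],q[0])%6.283-2.29).round(3))
E
```

```text
261 203 0.035 0.1332 0.375
261 203 0.045 0.1363 0.377
150 200 0.035 0.1463 0.797
150 200 0.045 0.1478 0.767
85 262 0.035 0.1378 1.181
85 262 0.045 0.1376 1.122
100 240 0.035 0.1412 1.06
100 240 0.045 0.1416 1.01
80 225 0.035 0.1544 1.075
80 225 0.045 0.1538 1.028
130 325 0.035 0.094 1.339
130 325 0.045 0.0954 1.241
```

drive_tool(rows="16 -0.088 -0.176 0 0.57;16 -0.072 -0.183 0 0.57;16 -0.063 -0.186 0 0.57;16 -0.054 -0.189 0 0.57;16 -0.044 -0.192 0 0.57;16 -0.034 -0.194 0 0.57;16 -0.025 -0.195 0 0.57;16 -0.015 -0.196 0 0.57;16 -0.005 -0.197 0 0.57;16 0 0 0 0")

```text
clock: 6.65
ee_pos: [0.4798, -0.1607, 0.2267]
orientation: [-0.001, 0.002, 1.0, 0.001]
ft_force: [-2.2, 6.8, 4.5]
grip_width: 0.0163
gripper_force: 3.1
```

```bash
python3 st.py 8 .0167
```

```text
t 6.65 pos [ 0.4798 -0.1607  0.2267] r 0.1187 th 0.8479 Ft -6.76 Fr 2.26 yaw err -0.002 grip 0.01626520425515924 3.0622096359729767
[[0.024, -0.066], [0.002, -0.066], [0.003, -0.066], [0.004, -0.066], [0.005, -0.066], [0.006, -0.065], [0.007, -0.065], [0.008, -0.065]]
```

drive_tool(rows="16 0.02 -0.13 0 0.38;16 0.005 -0.131 0 0.38;16 0.009 -0.131 0 0.38;16 0.014 -0.131 0 0.38;16 0.018 -0.131 0 0.38;16 0 0 0 0")

```text
clock: 7.25
ee_pos: [0.4814, -0.1801, 0.2264]
orientation: [-0.001, -0.08, 0.997, 0.001]
ft_force: [-3.6, 4.8, 3.6]
grip_width: 0.0158
gripper_force: 3.3
```

```bash
python3 st.py 4 .0167
```

```text
t 7.25 pos [ 0.4814 -0.1801  0.2264] r 0.1186 th 1.0115 Ft -5.37 Fr 2.78 yaw err -0.001 grip 0.01583412379297853 3.3107437938451767
[[0.032, -0.061], [0.012, -0.065], [0.013, -0.064], [0.014, -0.064]]
```

drive_tool(rows="16 0.018 -0.063 0 0.19;16 0.012 -0.065 0 0.19;16 0 0 0 0")

```text
clock: 7.55
ee_pos: [0.4822, -0.1836, 0.2262]
orientation: [-0.002, -0.097, 0.995, 0.001]
ft_force: [-4.4, 5.5, 3.8]
grip_width: 0.0165
gripper_force: 3.4
```

```bash
python3 st.py 2 .0167
```

```text
t 7.55 pos [ 0.4822 -0.1836  0.2262] r 0.1185 th 1.0423 Ft -6.24 Fr 3.3 yaw err 0.001 grip 0.016463366499963234 3.37192565202713
[[0.03, -0.061], [0.014, -0.064]]
```

drive_tool(rows="16 0.014 -0.064 0 0.19;16 0.015 -0.064 0 0.19;16 0 0 0 0")

```text
clock: 7.85
ee_pos: [0.483, -0.1875, 0.2262]
orientation: [-0.002, -0.113, 0.994, 0.001]
ft_force: [-4.8, 5.6, 3.2]
grip_width: 0.0158
gripper_force: 3.4
```

```bash
python3 st.py 2 .0167
```

```text
t 7.85 pos [ 0.483  -0.1875  0.2262] r 0.1185 th 1.0753 Ft -6.56 Fr 3.38 yaw err 0.001 grip 0.015819786197891785 3.4205757826566696
[[0.032, -0.06], [0.016, -0.064]]
```

drive_tool(rows="16 0.016 -0.063 0 0.19;16 0.017 -0.063 0 0.19;16 0 0 0 0")

```text
clock: 8.15
ee_pos: [0.4838, -0.191, 0.2261]
orientation: [-0.002, -0.13, 0.992, 0.001]
ft_force: [-5.5, 7.7, 5.2]
grip_width: 0.0162
gripper_force: 3.9
```

```bash
python3 st.py 2 .0167
```

```text
t 8.15 pos [ 0.4838 -0.191   0.2261] r 0.1185 th 1.1059 Ft -8.84 Fr 3.42 yaw err 0.004 grip 0.01620372336387667 3.8603366911411285
[[0.034, -0.059], [0.018, -0.063]]
```

drive_tool(rows="16 0.018 -0.063 0 0.19;16 0 0 0 0")

```text
clock: 8.35
ee_pos: [0.4844, -0.1929, 0.2261]
orientation: [-0.002, -0.138, 0.99, 0.002]
ft_force: [-5.6, 6.8, 4.3]
grip_width: 0.016
gripper_force: 3.9
```

```bash
python3 st.py 2 .0167
```

```text
t 8.35 pos [ 0.4844 -0.1929  0.2261] r 0.1185 th 1.1223 Ft -8.04 Fr 3.54 yaw err 0.004 grip 0.01602673691889041 3.902234584093094
[[0.034, -0.059], [0.019, -0.063]]
```

The pawl ramp is felt (a steady +1 N). I'll keep creeping.

drive_tool(rows="16 0.019 -0.063 0 0.19;16 0.01 -0.032 0 0.1;16 0 0 0 0")

```text
clock: 8.65
ee_pos: [0.4852, -0.1957, 0.2261]
orientation: [-0.002, -0.15, 0.989, 0.002]
ft_force: [-5.7, 6.9, 4.6]
grip_width: 0.0159
gripper_force: 3.9
```

```bash
python3 st.py 2 .0167
```

```text
t 8.65 pos [ 0.4852 -0.1957  0.2261] r 0.1185 th 1.1475 Ft -8.25 Fr 3.48 yaw err 0.004 grip 0.01593828781439108 3.8591641187667847
[[0.037, -0.057], [0.021, -0.062]]
```

drive_tool(rows="16 0.02 -0.062 0 0.19;16 0.011 -0.031 0 0.1;16 0 0 0 0")

```text
clock: 8.95
ee_pos: [0.486, -0.1987, 0.226]
orientation: [-0.002, -0.163, 0.987, 0.001]
ft_force: [-6.4, 4.7, 3.0]
grip_width: 0.0159
gripper_force: 3.5
```

```bash
python3 st.py 2 .0167
```

```text
t 8.95 pos [ 0.486  -0.1987  0.226 ] r 0.1186 th 1.1734 Ft -6.52 Fr 4.55 yaw err 0.003 grip 0.015907043550530176 3.535008877515793
[[0.04, -0.056], [0.022, -0.062]]
```

The force dropped back, so the pawl has likely dropped in. I'll take small steps until the buffer is felt.

drive_tool(rows="16 0.022 -0.061 0 0.19;16 0 0 0 0;16 0 0 0 0")

```text
clock: 9.25
ee_pos: [0.4867, -0.2006, 0.226]
orientation: [-0.002, -0.171, 0.985, 0.001]
ft_force: [-5.3, 5.8, 1.9]
grip_width: 0.0158
gripper_force: 3.4
```

```bash
python3 st.py 2 .0167
```

```text
t 9.25 pos [ 0.4867 -0.2006  0.226 ] r 0.1186 th 1.1902 Ft -7.19 Fr 3.03 yaw err 0.003 grip 0.01580238447126676 3.415289595723152
[[0.042, -0.055], [0.023, -0.061]]
```

drive_tool(rows="16 0.023 -0.061 0 0.19;16 0 0 0 0;16 0 0 0 0")

```text
clock: 9.55
ee_pos: [0.4874, -0.2025, 0.226]
orientation: [-0.002, -0.179, 0.984, 0.001]
ft_force: [-5.2, 3.9, 2.7]
grip_width: 0.0161
gripper_force: 3.2
```

```bash
python3 st.py 2 .0167
```

```text
t 9.55 pos [ 0.4874 -0.2025  0.226 ] r 0.1186 th 1.2074 Ft -5.43 Fr 3.52 yaw err 0.002 grip 0.01609035170767097 3.195083364844322
[[0.042, -0.054], [0.025, -0.061]]
```

drive_tool(rows="16 0.024 -0.061 0 0.19;16 0 0 0 0;16 0 0 0 0")

```text
clock: 9.85
ee_pos: [0.488, -0.2042, 0.2259]
orientation: [-0.002, -0.187, 0.982, 0.001]
ft_force: [-6.4, 4.9, 2.9]
grip_width: 0.0158
gripper_force: 3.6
```

```bash
python3 st.py 2 .0167
```

```text
t 9.85 pos [ 0.488  -0.2042  0.2259] r 0.1186 th 1.223 Ft -6.88 Fr 4.16 yaw err 0.003 grip 0.015769495293420074 3.6194562166929245
[[0.044, -0.053], [0.025, -0.061]]
```

drive_tool(rows="16 0.025 -0.06 0 0.19;16 0 0 0 0;16 0 0 0 0")

```text
clock: 10.15
ee_pos: [0.4888, -0.206, 0.2259]
orientation: [-0.002, -0.195, 0.981, 0.001]
ft_force: [-6.5, 5.9, 2.5]
grip_width: 0.0157
gripper_force: 3.6
```

```bash
python3 st.py 2 .0167
```

```text
t 10.15 pos [ 0.4888 -0.206   0.2259] r 0.1186 th 1.2393 Ft -7.99 Fr 3.79 yaw err 0.003 grip 0.015748788194951662 3.6353174597024918
[[0.044, -0.053], [0.026, -0.06]]
```

drive_tool(rows="16 0.026 -0.06 0 0.19;16 0 0 0 0;16 0 0 0 0")

```text
clock: 10.45
ee_pos: [0.4894, -0.2073, 0.2258]
orientation: [-0.002, -0.203, 0.979, 0.002]
ft_force: [-7.6, 8.4, 4.4]
grip_width: 0.016
gripper_force: 5.2
```

```bash
python3 st.py 2 .0167
```

```text
t 10.45 pos [ 0.4894 -0.2073  0.2258] r 0.1185 th 1.2511 Ft -10.74 Fr 3.72 yaw err 0.009 grip 0.01596621754055482 5.175719261169434
[[0.042, -0.054], [0.027, -0.06]]
```

The buffer is just touched (+3 N). I'll ease forward slowly.

drive_tool(rows="16 -0.026 0.06 0 -0.19;16 0 0 0 0;16 -0.025 0.06 0 -0.19;16 0 0 0 0;16 -0.025 0.061 0 -0.19;16 0 0 0 0")

```text
clock: 11.05
ee_pos: [0.4877, -0.2026, 0.2261]
orientation: [-0.001, -0.179, 0.984, 0.001]
ft_force: [-3.2, 4.1, -0.3]
grip_width: 0.0159
gripper_force: 2.7
```

```bash
python3 st.py 2 -.0167
```

```text
t 11.05 pos [ 0.4877 -0.2026  0.2261] r 0.1183 th 1.2094 Ft -4.98 Fr 1.54 yaw err 0.0 grip 0.015939432703491217 2.7163349837064743
[[-0.013, 0.065], [-0.022, 0.062]]
```

drive_tool(rows="16 -0.012 0.031 0 -0.1;16 0 0 0 0;16 -0.011 0.031 0 -0.1;16 0 0 0 0")

```text
clock: 11.45
ee_pos: [0.4882, -0.2017, 0.2271]
orientation: [0.0, -0.17, 0.985, -0.0]
ft_force: [-0.4, 0.4, -0.7]
grip_width: 0.0163
gripper_force: 0.4
```

```bash
python3 st.py 2 -.0167
```

```text
t 11.45 pos [ 0.4882 -0.2017  0.2271] r 0.1176 th 1.2036 Ft -0.5 Fr 0.19 yaw err -0.011 grip 0.01625269245121083 0.3599856421351433
[[-0.036, 0.057], [-0.021, 0.062]]
```

The force has dropped to about 0, so it hangs on the catch. I'll check with a little more slack.

drive_tool(rows="16 -0.012 0.031 0 -0.1;16 0 0 0 0;16 -0.01 0.02 0 0;16 0 0 0 0")

```text
clock: 11.85
ee_pos: [0.4873, -0.1999, 0.2269]
orientation: [0.0, -0.166, 0.986, -0.0]
ft_force: [-0.1, -0.1, -0.7]
grip_width: 0.0158
gripper_force: 0.0
```

```bash
python3 st.py 2 -.0167
```

```text
t 11.85 pos [ 0.4873 -0.1999  0.2269] r 0.1178 th 1.187 Ft 0.06 Fr 0.09 yaw err -0.003 grip 0.015828052564094877 0.0
[[-0.027, 0.06], [-0.02, 0.063]]
```

Hooked with zero load. I'll open and rise straight up.

drive_tool(rows="25 0 0 0 0;45 0 0 0 0;50 0 0 0 0;50 0 0 0.3 0;50 0 0 0.7 0;50 0 0 0.9 0;50 0 0 0.9 0;50 0 0 0.9 0;50 0 0 0.7 0;50 0 0 0.4 0")

```text
clock: 12.85
ee_pos: [0.4874, -0.2002, 0.3733]
orientation: [0.001, -0.166, 0.986, -0.0]
ft_force: [-0.7, 0.4, 0.6]
grip_width: 0.0502
gripper_force: 0.0
```

drive_tool(rows="56 0 0.5 0.4 0.4;56 0 0.9 0.3 0.5;56 0 1 0 0.5;56 -0.1 1 0 0.5;56 -0.1 1 0 0.5;56 -0.2 1 0 0.5;56 -0.2 0.9 0 0.5;56 -0.2 0.5 0 0.5;56 0 0 0 0.4;56 0 0 0 0")

```text
clock: 13.85
ee_pos: [0.4628, 0.0046, 0.3916]
orientation: [-0.0, -0.349, 0.937, -0.0]
ft_force: [0.4, 0.2, 0.2]
grip_width: 0.0562
gripper_force: 0.0
```

```bash
python3 - <<'E'
from h import *
s=ctrl.read_state(); q=s['orientation']; print(s['clock'],s['ee_pos'],'yaw',np.arctan2(q[2]**2-q[1]**2,2*q[1]*q[2]),s['ft_force'],s['joints'].round(2))
im,m=snap('wrist','w3.png'); np.save('w3m.npy',m,allow_pickle=True)
print(proj(m,np.array([.417,.117,.018])),proj(m,np.array([.519,-.071,.0325])))
t,mt=snap('top','t3.png')
b=cv2.imread('pics/w3.png'); c=cv2.resize(cv2.imread('pics/t3.png')[145:251,220:400],(512,301),interpolation=cv2.INTER_CUBIC)
o=np.vstack([b,c])[:600]; cv2.imwrite('pics/v3.png',o[:600])
E
```

```text
13.85 [0.46282814 0.00461279 0.39164732] yaw 2.283007809401158 [0.35588138 0.23926444 0.19024964] [-0.43 -0.06  0.31  1.93  0.02  1.27  2.16]
(np.float64(355.23209152830015), np.float64(200.90415004698534)) (np.float64(167.87877891712697), np.float64(164.0900310902416))
```

View pics/v3.png

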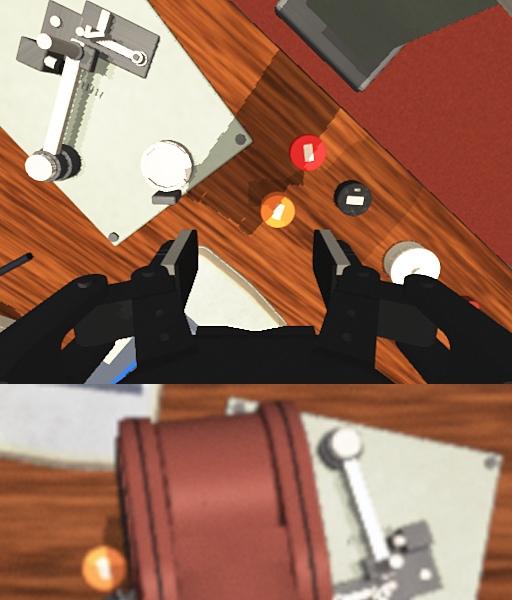

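Arm hooked over the catch, nest uncovered at about (166,164) with the anvil at (166,197), dark disc at (353,197). I'll measure disc and nest.

```bash
python3 - <<'E'
from h import *
m=np.load('w3m.npy',allow_pickle=True).item(); im=cv2.imread('pics/w3.png')
def blob(mask,x0,x1,y0,y1):
    k=np.zeros(mask.shape,np.uint8); k[y0:y1,x0:x1]=mask[y0:y1,x0:x1]*255
    c=max(cv2.findContours(k,cv2.RETR_EXTERNAL,cv2.CHAIN_APPROX_NONE)[0],key=cv2.contourArea); return cv2.fitEllipse(cv2.convexHull(c))
e=blob(im.max(2)<75,328,380,172,222); print('dark',e)
for z in(.009,.012): print(onz(m,*e[0],z))
g=im.min(2); sub=im[135:210,135:200]
cv2.imwrite('pics/nest.png',cv2.resize(sub,None,fx=8,fy=8,interpolation=cv2.INTER_CUBIC))
P=np.array([.5985,-.161])
for yaw in(-.19,):
  for r in(.118,.12): print(P+r*np.array([np.cos(2.29),np.sin(2.29)]))
print([proj(m,np.array([.5195+.022*np.cos(t),-.0707+.022*np.sin(t),.0325])) for t in np.arange(0,6.28,1.571)])
E
```

```text
dark ((351.9178466796875, 197.36122131347656), (34.551605224609375, 37.38397979736328), 112.1861343383789)
[0.41660157 0.11501316 0.009     ]
[0.41656793 0.11369422 0.012     ]
[ 0.52076328 -0.07222499]
[ 0.51944571 -0.07072033]
[(np.float64(155.72080661824725), np.float64(179.75579367480287)), (np.float64(184.17246326537327), np.float64(177.71224751450063)), (np.float64(180.24717356214984), np.float64(149.0724662326109)), (np.float64(151.09981410719516), np.float64(151.2337625164651))]
```

View pics/nest.png

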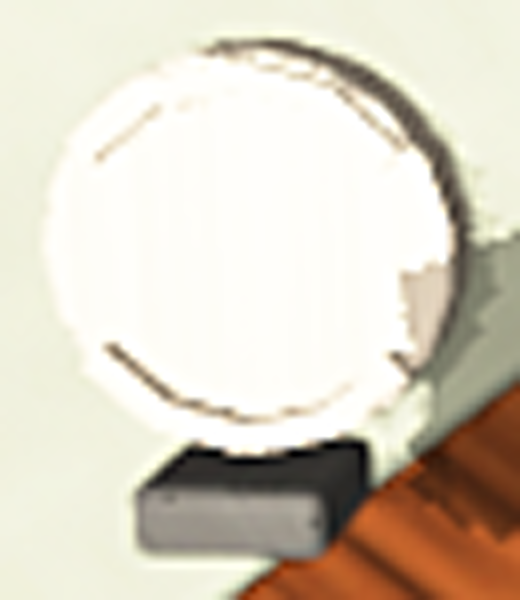

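The rim's top outline is centred near crop (250,245), i.e. pixel (166.2,165.7). The arc openings lie along the pivot line and the anvil is below. I'll fetch the disc now.

```bash
python3 - <<'E'
from h import *
m=np.load('w3m.npy',allow_pickle=True).item(); P=np.array([.5985,-.161])
for z in(.028,.0325): print(onz(m,166.2,165.7,z))
h=onz(m,41,165.5,.057);print('hub?',h)
# inner rim points (inner top edge z .0325 upper arc seen near, lower arc)
for u,v in [(250,80),(250,420),(105,350),(400,150),(100,155),(400,350)]: print((u,v),onz(m,135+u/8,135+v/8,.0325).round(4))
s=ctrl.read_state(); print((np.array([.4166,.1145])-s['ee_pos'][:2])/.03,(0.176-s['ee_pos'][2])/.03)
E
```

```text
[ 0.52308614 -0.07176501  0.028     ]
[ 0.52158534 -0.07131812  0.0325    ]
hub? [ 0.59447826 -0.1630631   0.057     ]
(250, 80) [ 0.5037 -0.0845  0.0325]
(250, 420) [ 0.541  -0.0569  0.0325]
(105, 350) [ 0.546  -0.0776  0.0325]
(400, 150) [ 0.4982 -0.0639  0.0325]
(100, 155) [ 0.5247 -0.0936  0.0325]
(400, 350) [ 0.5198 -0.0473  0.0325]
[-1.55027284  3.69050352] -7.189529735169894
```

drive_tool(rows="58 -0.3 0.7 0 0;58 -0.45 1 -0.2 0;58 -0.4 1 -0.6 0;58 -0.4 0.99 -0.9 0;58 0 0 -1 0;58 0 0 -1 0;58 0 0 -1 0;58 0 0 -1 0;58 0 0 -0.6 0;58 0 0 0 0")

```text
clock: 14.95
ee_pos: [0.4158, 0.1139, 0.2007]
orientation: [-0.002, -0.347, 0.938, -0.0]
ft_force: [0.2, 0.6, 0.8]
grip_width: 0.0578
gripper_force: 0.0
```

```bash
python3 - <<'E'
from h import *
s=ctrl.read_state(); q=s['orientation']; print(s['clock'],s['ee_pos'],'yaw',np.arctan2(q[2]**2-q[1]**2,2*q[1]*q[2]),s['joints'].round(2))
im,m=snap('wrist','w4.png'); b=cv2.imread('pics/w4.png')
k=(b.max(2)<75).astype(np.uint8)*255
u,v=map(int,proj(m,np.array([.4166,.1145,.018]))); print(u,v)
k2=np.zeros_like(k); k2[max(0,v-60):v+40,max(0,u-60):u+60]=k[max(0,v-60):v+40,max(0,u-60):u+60]
for c in cv2.findContours(k2,cv2.RETR_EXTERNAL,cv2.CHAIN_APPROX_NONE)[0]:
    if cv2.contourArea(c)>400:
        e=cv2.fitEllipse(cv2.convexHull(c)); print(e,onz(m,*e[0],.012))
E
```

```text
14.95 [0.41581663 0.11391273 0.20065472] yaw 2.27860117563158 [-0.53  0.12  0.17  2.2  -0.03  0.83  1.93]
255 240
((257.5447082519531, 235.72789001464844), (74.08041381835938, 77.13644409179688), 174.90647888183594) [0.41565632 0.11532646 0.012     ]
```

drive_tool(rows="58 0 0.02 -0.5 0;58 0 0 -0.32 0;50 0 0 0 0;42 0 0 0 0;36 0 0 0 0;36 0 0 0 0;36 0 0 0 0")

```text
clock: 15.7
ee_pos: [0.417, 0.1153, 0.1793]
orientation: [0.0, -0.347, 0.938, 0.0]
ft_force: [-1.9, -1.8, 6.9]
grip_width: 0.0371
gripper_force: 59.2
```

drive_tool(rows="36 0 0 0.3 0;36 0 0 0.7 0;36 0 0 1 0;36 0 0 0.8 0;36 0 0 0.4 0;36 0 0 0 0")

```text
clock: 16.3
ee_pos: [0.4174, 0.1156, 0.2761]
orientation: [0.002, -0.347, 0.938, 0.0]
ft_force: [0.7, -0.0, -0.9]
grip_width: 0.0374
gripper_force: 60.1
```

```bash
python3 - <<'E'
from h import *
s=ctrl.read_state(); q=s['orientation']; print(s['clock'],s['ee_pos'],'yaw',np.arctan2(q[2]**2-q[1]**2,2*q[1]*q[2]),s['joints'].round(2))
print((np.array([.521,-.0715])-s['ee_pos'][:2])/.03)
E
```

```text
16.3 [0.41735181 0.11556124 0.27612811] yaw 2.2799483356557437 [-0.54  0.    0.17  2.13 -0.    1.    1.91]
[ 3.45493978 -6.2353748 ]
```

drive_tool(rows="36 0.35 -0.6 0.2 0;36 0.55 -0.95 0.1 0;36 0.55 -1 0 0.1;36 0.55 -1 0 0;36 0.55 -1 0 0;36 0.5 -0.95 0 0;36 0.4 -0.73 0 0;36 0 0 0 0;36 0 0 -0.7 0;36 0 0 0 0")

```text
clock: 17.3
ee_pos: [0.5188, -0.0709, 0.2592]
orientation: [-0.003, -0.351, 0.936, 0.001]
ft_force: [0.0, 0.7, -0.6]
grip_width: 0.0371
gripper_force: 60.2
```

```bash
python3 - <<'E'
from h import *
s=ctrl.read_state(); q=s['orientation']; print(s['clock'],s['ee_pos'],'yaw',np.arctan2(q[2]**2-q[1]**2,2*q[1]*q[2]),s['joints'].round(2),s['ft_force'])
im,m=snap('wrist','w5.png'); np.save('w5m.npy',m,allow_pickle=True)
e=s['ee_pos']
print([proj(m,np.array(p)) for p in [(e[0],e[1],e[2]-.1793+.018),(e[0],e[1],e[2]-.1793),(.521,-.0715,.0325)]])
b=cv2.imread('pics/w5.png')
cv2.imwrite('pics/v5.png',np.vstack([cv2.resize(b[80:320,120:390],None,fx=2.5,fy=2.5,interpolation=cv2.INTER_CUBIC)]))
E
```

```text
17.3 [ 0.51878675 -0.07089266  0.2591509 ] yaw 2.289006134974845 [-0.29  0.21  0.38  1.95 -0.09  1.    2.42] [ 0.02763419  0.67560446 -0.57870844]
[(np.float64(254.5902668925342), np.float64(257.73473601163107)), (np.float64(254.5683211795172), np.float64(241.34005954040026)), (np.float64(251.64818366780523), np.float64(213.31497383119816))]
```

View pics/v5.png

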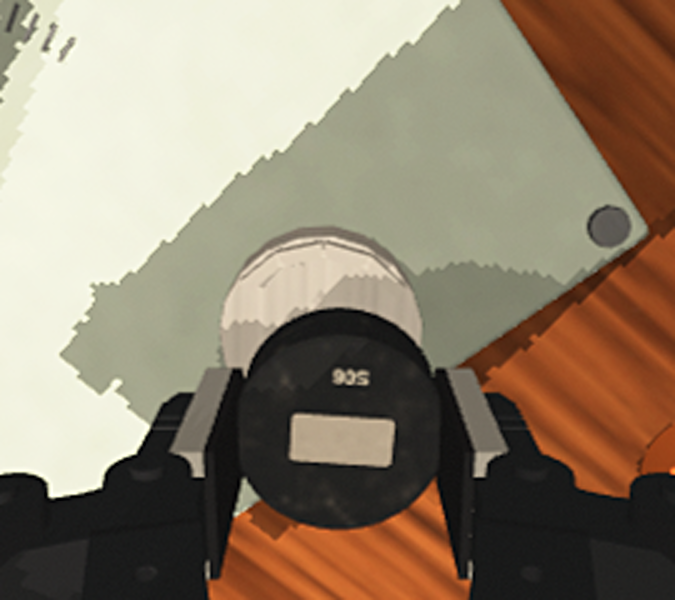

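Disc held level at crop (340,~428), with the nest behind it (left and right edges at crop x≈220/422, rim top at y≈236). I'll work out the disc-to-nest offset from this same picture so that camera bias cancels.

```bash
python3 - <<'E'
from h import *
m=np.load('w5m.npy',allow_pickle=True).item(); e=np.array([.51879,-.07089])
f=lambda x,y,z: onz(m,120+x/2.5,80+y/2.5,z)[:2]
b=np.array([np.cos(2.289),np.sin(2.289)]); up=np.array([-b[1],b[0]]) # b: image right, outward
if up@np.array([-.75,-.66])<0: up=-up
zu=.2592-.1793
a,c=f(340,528,zu+.018),f(340,308,zu); print('disc diam',np.hypot(*(a-c)))
dc=(a+c)/2; l,r=f(240,425,zu+.018),f(440,425,zu+.018); print('diam lr',np.hypot(*(l-r)),'disc rel TCP b,up',(dc-e)@b*1e3,((l+r)/2-e)@b*1e3,(dc-e)@up*1e3)
l,r=f(220,320,.0325),f(422,320,.0325); n=f(321,236,.0325); R=np.hypot(*(l-r))/2
nc=n-up*R; print('nest R',R,'nc',nc,'mid',(l+r)/2,'rel TCP b,up',((l+r)/2-e)@b*1e3,(nc-e)@up*1e3)
m3=np.load('w3m.npy',allow_pickle=True).item()
g=lambda x,y,z: onz(m3,135+x/8,135+y/8,z)[:2]
print('w3 rim extents',[((g(*p,.0325)-e)@b*1e3,(g(*p,.0325)-e)@up*1e3) for p in[(45,240),(460,240),(250,45),(250,455)]])
E
```

```text
disc diam 0.037958241189985066
diam lr 0.03643019577568617 disc rel TCP b,up 0.690873021588591 0.6496948838956816 1.6036624174871292
nest R 0.02670646805142608 nc [ 0.52255728 -0.07280575] mid [ 0.51960484 -0.0755455 ] rel TCP b,up -4.041734517731495 -1.5760899750872535
w3 rim extents [(np.float64(-29.522835843741312), np.float64(-0.9011918324707675)), (np.float64(26.094997418615197), np.float64(-1.2284324415999923)), (np.float64(0.06310265394604384), np.float64(24.864157000315586)), (np.float64(-4.476707208773264), np.float64(-30.936052719627025))]
```

drive_tool(rows="36 0.09 -0.02 0 0;36 0 0 0 0;36 0 0 0 0")

```text
clock: 17.65
ee_pos: [0.5232, -0.0719, 0.2628]
orientation: [0.0, -0.351, 0.936, -0.0]
ft_force: [-0.1, 1.1, -0.6]
grip_width: 0.0374
gripper_force: 60.2
```

```bash
python3 - <<'E'
from h import *
s=ctrl.read_state(); q=s['orientation']; print(s['clock'],s['ee_pos'],'yaw',np.arctan2(q[2]**2-q[1]**2,2*q[1]*q[2]),s['ft_force'])
im,m=snap('wrist','w6.png'); b=cv2.imread('pics/w6.png').astype(int)
np.save('w6m.npy',m,allow_pickle=True)
# nest left/right edges along rows 195-215: print luminance runs
for v in (192,200,208): print(v,[int(x) for x in b[v,195:305].mean(1)])
print('col', [int(x) for x in b[160:300,248].mean(1)])
E
```

```text
17.65 [ 0.5231934  -0.07193917  0.26278448] yaw 2.2891172769424886 [-0.12280641  1.05036151 -0.55442677]
192 [157, 155, 156, 155, 155, 152, 153, 154, 153, 153, 154, 153, 153, 152, 154, 154, 154, 156, 154, 155, 155, 146, 159, 199, 210, 203, 197, 196, 199, 203, 202, 204, 204, 205, 205, 208, 211, 207, 201, 199, 197, 198, 200, 205, 204, 203, 200, 200, 202, 202, 203, 201, 200, 198, 201, 207, 207, 207, 207, 207, 204, 185, 164, 167, 166, 165, 166, 164, 165, 161, 161, 161, 164, 165, 161, 160, 159, 160, 164, 161, 159, 156, 158, 163, 165, 166, 165, 164, 164, 163, 162, 160, 160, 164, 167, 170, 162, 134, 118, 120, 120, 119, 119, 120, 120, 121, 121, 122, 122, 122]
200 [156, 156, 155, 155, 152, 152, 150, 151, 153, 153, 152, 152, 155, 154, 154, 155, 155, 157, 156, 154, 155, 182, 207, 205, 205, 200, 197, 195, 199, 202, 201, 202, 202, 203, 204, 208, 209, 204, 200, 198, 195, 197, 200, 203, 202, 201, 199, 200, 202, 202, 207, 193, 163, 155, 160, 165, 165, 164, 164, 164, 163, 167, 169, 167, 168, 166, 166, 166, 162, 161, 160, 163, 164, 164, 160, 158, 157, 162, 163, 160, 156, 156, 160, 164, 166, 165, 166, 
[... 563 characters left out ...]
 164, 167, 151, 118, 123, 122, 123, 123, 122, 122, 122, 123, 123]
col [154, 153, 153, 154, 139, 114, 117, 107, 147, 225, 176, 122, 194, 209, 205, 205, 207, 198, 169, 177, 201, 199, 198, 197, 197, 197, 198, 197, 197, 197, 198, 198, 198, 199, 200, 197, 176, 151, 155, 156, 155, 157, 161, 133, 3, 21, 24, 26, 23, 24, 24, 25, 22, 24, 29, 39, 39, 43, 43, 42, 42, 43, 41, 42, 39, 42, 40, 41, 42, 42, 41, 36, 31, 32, 36, 33, 33, 33, 31, 32, 32, 33, 31, 31, 23, 59, 140, 172, 164, 163, 163, 163, 164, 162, 162, 163, 162, 163, 163, 163, 164, 164, 164, 168, 155, 45, 27, 32, 32, 33, 35, 36, 36, 40, 39, 41, 39, 37, 35, 37, 39, 38, 36, 34, 33, 33, 32, 31, 33, 34, 37, 69, 111, 114, 119, 120, 123, 123, 121, 120]
```

```bash
python3 - <<'E'
from h import *
m=np.load('w6m.npy',allow_pickle=True).item(); e=np.array([.52319,-.07194]); up=np.array([-.752,-.659]); b=np.array([-.659,.752])
E0=np.array(m['extrinsics']); print('cam rel',((-E0[:3,:3].T@E0[:3,3])[:2]-e)@up)
zu=.2628-.1793
q=lambda v,z,u=248:((onz(m,u,v,z)[:2]-e)@up*1e3,(onz(m,u,v,z)[:2]-e)@b*1e3)
for v,z in[(164.5,.012),(164.5,.028),(168.3,.0325),(171,.0325),(172,.0325),(178,.028),(204,zu),(204,zu+.002),(291,zu+.018)]: print(v,z,q(v,z))
print('lr',q(202,.0325,215.5),q(202,.0325,294.5))
E
```

```text
cam rel 0.06633854622319824
164.5 0.012 (np.float64(26.018552141712863), np.float64(-5.6192968068381886))
164.5 0.028 (np.float64(28.976247099984207), np.float64(-5.213846668939626))
168.3 0.0325 (np.float64(27.303499285160783), np.float64(-5.118452054731733))
171 0.0325 (np.float64(25.51388757242144), np.float64(-5.131769635880093))
172 0.0325 (np.float64(24.84894052993695), np.float64(-5.136717908253732))
178 0.028 (np.float64(19.798714919218554), np.float64(-5.282142226399941))
204 0.08349999999999999 (np.float64(19.30462859491266), np.float64(-3.9557610210177514))
204 0.08549999999999999 (np.float64(19.94622285847624), np.float64(-3.9030565127521593))
291 0.10149999999999999 (np.float64(-18.143947461501675), np.float64(-3.803068321106247))
lr (np.float64(4.367921230128866), np.float64(-27.065973970122233)) (np.float64(4.3234579789856555), np.float64(25.85326238195948))
```

Disc and nest now agree within about 1 mm both ways. I'll lower to just over the rim.

drive_tool(rows="36 0 0 -0.4 0;36 0 0 -0.6 0;36 0 0 -0.4 0;36 0 0 -0.15 0;36 0 0 0 0;36 0 0 0 0;36 0 0 0 0")

```text
clock: 18.4
ee_pos: [0.5233, -0.0722, 0.2163]
orientation: [0.0, -0.351, 0.936, -0.0]
ft_force: [0.2, -0.3, -0.3]
grip_width: 0.0376
gripper_force: 60.2
```

```bash
python3 - <<'E'
from h import *
s=ctrl.read_state(); print(s['clock'],s['ee_pos'],s['ft_force'],s['orientation'])
E
```

```text
18.4 [ 0.52326151 -0.07217612  0.21630829] [ 0.18630146 -0.25079676 -0.34870633] [ 4.91682404e-04 -3.51310170e-01  9.36258986e-01 -1.86665917e-04]
```

drive_tool(rows="36 0 0 -0.1 0;36 0 0 -0.07 0;36 0 0 -0.05 0;36 0 0 0 0;36 0 0 0 0")

```text
clock: 18.9
ee_pos: [0.523, -0.0721, 0.2091]
orientation: [-0.0, -0.351, 0.936, -0.0]
ft_force: [0.3, 0.1, 0.3]
grip_width: 0.0371
gripper_force: 60.2
```

The underside is below the rim with no contact force. I'll set it down.

drive_tool(rows="36 0 0 -0.03 0;36 0 0 -0.03 0;36 0 0 0 0;36 0 0 0 0")

```text
clock: 19.3
ee_pos: [0.523, -0.0722, 0.2074]
orientation: [0.0, -0.351, 0.936, -0.0]
ft_force: [-1.1, 0.1, 2.4]
grip_width: 0.0372
gripper_force: 60.6
```

drive_tool(rows="38 0 0 0 0;41 0 0 0 0;45 0 0 0 0;50 0 0 0 0;50 0 0 0 0;50 0 0 0.3 0;50 0 0 0.6 0;50 0 0 0.9 0;50 0 0 0.9 0;50 0 0 0.9 0")

```text
clock: 20.3
ee_pos: [0.5228, -0.0723, 0.3171]
orientation: [0.0, -0.351, 0.936, -0.0]
ft_force: [0.8, -0.9, 0.1]
grip_width: 0.0499
gripper_force: 0.0
```

drive_tool(rows="50 0 0 0.9 0;50 0 0 0.6 0;50 0 0.3 0.3 0;50 0 0.6 0 0;50 0 0.6 0 0;50 0 0.4 0 0;50 0 0 0 0;50 0 0 0 0")

```text
clock: 21.1
ee_pos: [0.5229, -0.0153, 0.3691]
orientation: [-0.0, -0.351, 0.936, -0.0]
ft_force: [-0.6, -1.0, 0.4]
grip_width: 0.0497
gripper_force: 0.0
```

```bash
python3 - <<'E'
from h import *
s=ctrl.read_state(); print(s['clock'],s['ee_pos'],s['ft_force'])
im,m=snap('wrist','w7.png'); b=cv2.imread('pics/w7.png')
u,v=proj(m,np.array([.5225,-.073,.046])); print(u,v)
u,v=int(u),int(v); k=np.zeros(b.shape[:2],np.uint8); k[v-45:v+45,u-45:u+45]=(b.max(2)<75)[v-45:v+45,u-45:u+45]*255
for c in cv2.findContours(k,cv2.RETR_EXTERNAL,cv2.CHAIN_APPROX_NONE)[0]:
    if cv2.contourArea(c)>150: e=cv2.fitEllipse(cv2.convexHull(c)); print(e,cv2.contourArea(c),onz(m,*e[0],.037))
# hooked arm: hub & post-top bright check
for th in(0,1.186):
    p=np.array([.5985+.08*np.cos(2.29+th),-.161+.08*np.sin(2.29+th),.045]); x=proj(m,p); print(th,x,b[int(x[1]),int(x[0])] if 0<=x[1]<384 and 0<=x[0]<512 else None)
E
```

```text
21.1 [ 0.52287473 -0.0153284   0.36910603] [-0.55654918 -1.03264023  0.43182145]
209.3110698760796 137.8727901096581
((210.3837432861328, 137.99356079101562), (42.03486633300781, 42.643699645996094), 23.691810607910156) 1355.0 [ 0.52344557 -0.07258117  0.037     ]
0 (np.float64(170.61676510375446), np.float64(136.94378313438432)) [227 243 243]
1.186 (np.float64(107.15188092369368), np.float64(51.06592436682118)) [254 255 255]
```

The disc shows as a round 42×42.6 px ellipse centred in the nest, it was set down at exactly floor height, and the arm is still seen at the hooked angle. I'll hand in.

```bash
python3 -c "
from workcell import workorder; print(workorder.close_job())"
```

```text
the job is handed in; nothing more can be done
None
```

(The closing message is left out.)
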